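Show the colleague on the video link the next sample and its crucible

TASK

A colleague on the video link must see which sample goes into the crucible: with the fingertips, point from above at the red-capped vial in the rack, a couple of centimetres above its cap, and stay there for about two seconds; then point in the same way at the white porcelain crucible for about two seconds; then confirm by pressing the green button on the call box all the way down, and move clear of it. Touch none of the vials, the rack, the crucible, the stopper or the weight, leave the red button alone, and lift up between places so that you do not point low over any other vial, the stopper or the weight.

Things in the scene. Friction and masses are not known exactly. Their poses are not given: they have to be found in the camera images.
- rack: blue plastic sample rack, a fixed block 130 x 130 mm and 26 mm high with four round wells in a square at 60 mm pitch, one vial in each. Origin at the centre of its underside. It stands left or right of the middle of the worktop, turned by up to about 25 degrees.
- sample_red: The red-capped sample vial, white plastic body 28 mm in diameter, screw cap at the top, 55 mm high over all; stands upright in one of the rack's wells (which one varies), so its cap's top is about 63 mm above the worktop. Origin at the centre of its underside, z up along the vial: the cap's top is 55 mm above it. Light (14 g) and loose. This is the one to point at.
- sample_blue: The blue-capped sample vial, white plastic body 28 mm in diameter, screw cap at the top, 55 mm high over all; stands upright in one of the rack's wells (which one varies), so its cap's top is about 63 mm above the worktop. Origin at the centre of its underside, z up along the vial: the cap's top is 55 mm above it. Light (14 g) and loose.
- sample_white_1: A white-capped (one of two) sample vial, white plastic body 28 mm in diameter, screw cap at the top, 55 mm high over all; stands upright in one of the rack's wells (which one varies), so its cap's top is about 63 mm above the worktop. Origin at the centre of its underside, z up along the vial: the cap's top is 55 mm above it. Light (14 g) and loose.
- sample_white_2: A white-capped (the other of two) sample vial, white plastic body 28 mm in diameter, screw cap at the top, 55 mm high over all; stands upright in one of the rack's wells (which one varies), so its cap's top is about 63 mm above the worktop. Origin at the centre of its underside, z up along the vial: the cap's top is 55 mm above it. Light (14 g) and loose.
- crucible: white porcelain crucible, an open cup 44 mm in diameter at the rim and 32 mm high, standing loose on the worktop. Origin at the centre of its underside, z up.
- stopper: red-brown rubber stopper, 32 mm in diameter, 24 mm high, loose on the worktop; origin at the centre of its underside.
- weight: steel calibration weight with a knob, 22 mm in diameter, 38 mm high, loose on the worktop; origin at the centre of its underside.
- call_box: grey call box with an aluminium top, fixed, 90 x 160 mm, top face 33 mm above the worktop, on the other side of the middle from the rack, turned by up to about 25 degrees. Two push buttons stand upright on it, 80 mm apart along its y axis: green at y = +40 mm, red at y = -40 mm. Origin at the centre of its underside, z up.
- green_button_top (a point): centre of the top face of the green push button (round, 32 mm in diameter); it goes straight down when pressed.
- green_button (a joint): how far the green button is pressed, in m: 0 released, 0.006 fully down (spring, about 5 N at the bottom); it springs back.
- red_button (a joint): the same for the red button, which must not be pressed.
Things that resemble listed ones, but are neither listed nor needed, are in the scene too. Leave any orange or purple look-alike of the sample_white_2 alone.

How it is judged:
By the outcome, as a careful person would: the job done as asked, in the order asked, and still so for the second after the job is handed in, with the robot touching nothing.
It also fails if it takes over 45 s, if anything falls off the work surface, if the arm or the gripper's body presses on something with over 40 N, if the wrist force passes 120 N, or if a joint passes its speed limit or range.

ROBOT

A 7-joint arm with a two-finger parallel gripper is mounted at the origin on a cart in front of the work surface, level with it; the furniture and walls round the work are solid. World frame = base frame: x ahead of the robot, y to its left, z up, the work surface at z = 0. Lengths are in mm, angles in degrees, forces in N, time in s.
With the tool pointing down it reaches from about 425 to 925 mm from the base axis. Payload 6.8 kg.
Tool frame: the origin (TCP) lies midway between the tips of the shut fingers; the grasp point (between the pads) lies 19 mm behind it; z points along the fingers, y is the line along which they close (so a half turn about z gives the same grasp; the last joint's range is limited). The gripper opens to 88 mm and grips with 3 to 60 N. Pads are 20 mm wide; open, the fingers measure 115 mm over their backs; the gripper's body (75 mm by 178 mm) begins 61 mm behind the grasp point.
Start: joints at [70.525, 27.33, 1.283, 89.118, -0.659, 63.558, -4.761], TCP at [155.076, -656.962, 193.064] pointing down, gripper open.
Joint ranges: [-169.35, 169.35], [-19.33, 120.38], [-80.79, 83.38], [13.8, 139.57], [-78.32, 258.32], [9.67, 109.79], [-169.56, 169.56]. Speed limits (degrees/s): [136.94, 136.94, 180, 180, 180, 180, 180].

INTERFACE

Orientations are given as a 3x3 rotation matrix whose columns are the frame's x, y, z axes.
In Python, from workcell import arm gives the robot as it stands. The module is installed in compiled form; this text tells all that it offers.
- The arm moves only by the tool apply_moves, never from a script. Its argument "moves" is a list of rows, each a list of 6 numbers: the shift along the tool's x, y, z in mm, then the turn, a rotation vector about the tool's x, y, z in rad. In form: [[dx, dy, dz, rx, ry, rz], ...]. A call has 1 to 20 rows; each row is the pose to reach, as a shift and turn from the pose commanded when the call began, along the tool's axes at that moment; what a row does not reach only later rows make up. A row lasts 1/10 s, in which the tool goes at most 50 mm and 8.59 degrees, less where a joint would pass 70% of its speed; a pose out of reach is approached as far as the arm can. A call with a gripper value outside its range is refused whole. "hand" is the opening, from 0 (shut) to 1 (fully open), set as the call begins (left out, the last holds). The fingers move at their own pace and stop on an object; "grip_force" is the grip in N (left out, the last holds). Time passes only in rows, so rows that repeat a pose let the fingers close. It gives the time, the measured TCP pose, the force, the opening and the grip force at its end, in the units of the state.
- arm.state(): the state, without advancing time (a new reading comes with each control period).
- arm.read_camera(name): name is "side" or "top" or "wrist"; returns (picture, depth): 420x560x3 uint8, red, green, blue; 420x560 float32, mm along the optical axis (not along the pixel's ray), 0 where there is no reading.
- arm.camera_model(name): a dict with "fx", "fy", "cx", "cy" (pixels), "dist" ([k1, k2, p1, p2, k3] as OpenCV has them; the pictures are not rectified), "pose" (4x4, takes a point from camera to world coordinates). Camera axes: x right, y up, looking along -z (the intrinsics and any distortion apply to the point x, -y, -z); pixel columns grow to the right and rows downward; lengths in mm; the calibration is good to about 2 mm. A picture is of the moment at which its call begins: read the wrist's pose just before it. camera_model takes no time and is no camera call; for the wrist camera it gives the pose at the moment of the call.
- arm.close_job(): hands the job in; it is judged then, once.
Trained networks look in the newest picture that a camera, given by its name, has taken for a name from the list of things; names that differ only in an ending like _2 or _b are one class to them, and where a whole thing is asked for, a point or a joint stands for the part that bears it (a point fixed in the world has none). Each returns a list of dicts, best first, with "confidence" (0 to 1); they miss things now and then, are a little off and sometimes report something else, mostly with a low value. They report only what shows in the picture. A call takes as long as a camera call. They do not tell look-alikes from the thing itself.
- arm.boxes_of(camera, thing): "extent" ([left, top, right, bottom] in pixels, round what is visible of it).
The state is a dict: "time_s": time; "joints": joint angles; "dq": joint speeds; "joint_torque": joint torques, N m; "eef_pos": TCP position; "eef_rot": TCP orientation; "contact_force": force on the tool from outside, world axes, zero at the start; "ft_torque": the same for the moment, N m; "grip_width": opening from 0.0 (shut) to 1.0 (fully open); "grip_force": force on a finger pad.
Only numpy, scipy, OpenCV 4.12 (cv2) and the standard library are available. Lean on these libraries where they do the work, as an engineer would, in place of code of your own. Each camera call takes 0.05 s, during which the arm holds its last target. There are 200 camera calls.

## Working session

There is one attempt and no reset: what is moved stays moved. The work goes in short steps, Python scripts to look and compute and a tool call to move; the robot and the scene stay as the last step left them, time stands still between calls to the robot, and variables do not carry over. Pictures are saved under pics/ and viewed, at most 10 in all, crops included, and the job is handed in when it is done.

Besides the shell and the picture viewer there is one more tool, called after ">>>" in YAML: its name, and indented under it one key for each argument. apply_moves: Moves the arm, as the interface text tells. Its arguments: {"type":"object","properties":{"moves":{"type":"array","items":{"type":"array","items":{"type":"number"}}},"hand":{"type":"number"},"grip_force":{"type":"number"}},"required":["moves"]}

```bash
mkdir -p pics; cat > h.py <<'E'
from workcell import arm
import numpy as np, cv2
def world(m,u,v,d=None,z=None):
    K=np.array([[m['fx'],0,m['cx']],[0,m['fy'],m['cy']],[0,0,1]],float)
    p=cv2.undistortPoints(np.array([[[u,v]]],float),K,np.array(m['dist'],float))[0,0]
    r=np.array([p[0],-p[1],-1.]);P=np.array(m['pose'])
    if d is None:
        w=P[:3,:3]@r; d=(z-P[2,3])/w[2]
    return P[:3,:3]@(r*d)+P[:3,3]
E
python3 - <<'E'
from h import *
s=arm.state();print(s['time_s'],s['eef_pos'],np.round(s['eef_rot'],3),s['grip_width'])
m=arm.camera_model('top')
print(np.round(m['pose'],2))
im,d=arm.read_camera('top');cv2.imwrite('pics/top.png',im[...,::-1]);np.save('d.npy',d);np.save('im.npy',im)
for t in ['rack','sample_red','sample_blue','sample_white_1','crucible','stopper','weight','call_box','green_button_top']:
    for b in arm.boxes_of('top',t)[:6]:
        e=b['extent'];u=(e[0]+e[2])/2;v=(e[1]+e[3])/2
        dd=d[int(v),int(u)]
        print(t,round(b['confidence'],2),np.round(e),np.round(world(m,u,v,dd),1))
E
```

```text
0.0 [ 154.87142379 -656.332307    192.10240468] [[ 0.973  0.23  -0.001]
 [ 0.23  -0.973  0.002]
 [-0.    -0.002 -1.   ]] 1.000980288721006
[[-1.00000e-02  9.90000e-01 -1.60000e-01  4.00540e+02]
 [-1.00000e+00 -1.00000e-02  1.00000e-02  1.81000e+00]
 [ 1.00000e-02  1.60000e-01  9.90000e-01  1.13876e+03]
 [ 0.00000e+00  0.00000e+00  0.00000e+00  1.00000e+00]]
rack 0.74 [343. 196. 398. 248.] [ 545.8 -245.8   25. ]
sample_blue 0.53 [353. 208. 370. 215.] [ 568.2 -215.4   61.3]
sample_white_1 0.68 [404. 186. 418. 200.] [ 620.  -356.3   51.1]
sample_white_1 0.61 [376. 206. 393. 218.] [ 567.5 -278.7   59.2]
sample_white_1 0.6 [353. 230. 364. 236.] [ 511.4 -205.8   62.3]
crucible 0.65 [306. 237. 324. 253.] [484.8 -94.3   4.9]
stopper 0.49 [249. 240. 264. 252.] [483.2  67.5  25. ]
weight 0.52 [353. 226. 366. 239.] [ 512.4 -207.6   62.9]
weight 0.46 [157. 223. 169. 238.] [526.8 316.4  52.7]
call_box 0.9 [145. 205. 210. 246.] [541.  281.5  34.4]
```

View pics/top.png

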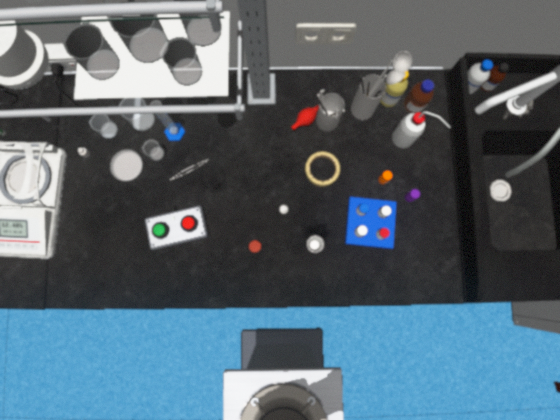

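The top picture shows the rack at about (371,222) with red at (384,233), blue at (362,211) and white at (386,211) and (362,230). Orange and purple look-alikes are outside the rack at (387,176) and (415,194). The crucible is at (315,244), the stopper at (255,246), probably the weight at (284,210), and the call box has green at (160,230) and red at (189,224). The red-topped bottles at the back are candidates for "red-capped" too, but only (384,233) is in the rack. I'll enlarge to confirm.

```bash
python3 - <<'E'
from h import *
im=np.load('im.npy');d=np.load('d.npy');m=arm.camera_model('top')
cv2.imwrite('pics/crop.png',cv2.resize(im[160:260,240:430,::-1],None,fx=4.2,fy=4.2,interpolation=cv2.INTER_CUBIC))
h=cv2.cvtColor(im,cv2.COLOR_RGB2HSV).astype(int)
H,S,V=h[...,0],h[...,1],h[...,2]
def blob(mask,box,z,n):
    k=np.zeros_like(mask);a,b,c,e=box;k[b:e,a:c]=mask[b:e,a:c]
    v,u=np.nonzero(k);print(n,len(u),u.mean().round(1),v.mean().round(1),'z=',z,np.round(world(m,u.mean(),v.mean(),z=z),1),'depth',np.round(world(m,u.mean(),v.mean(),d[int(v.mean().round()),int(u.mean().round())]),1))
red=((H<8)|(H>172))&(S>130)&(V>90)
blob(red,(375,224,394,242),63,'red')
blob((H>45)&(H<85)&(S>100),(148,218,172,242),42,'green')
blob(red,(178,212,202,236),42,'redbtn')
blob(red,(246,236,266,256),24,'stopper')
w=(S<60)&(V>140)
blob(w,(304,233,327,256),32,'cruc')
blob(w,(276,202,292,218),38,'weight')
blob(w,(353,222,372,240),63,'w1');blob(w,(377,202,396,220),63,'w2')
blob((H>100)&(H<125)&(S>150),(340,190,400,252),26,'rack')
E
```

```text
red 54 383.4 232.5 z= 63 [ 511.7 -271.5   63. ] depth [ 512.3 -273.    57.3]
green 133 159.0 229.7 z= 42 [529.7 329.9  42. ] depth [527.8 325.2  57.8]
redbtn 137 188.0 222.7 z= 42 [547.8 251.4  42. ] depth [545.9 248.3  55.6]
stopper 132 254.5 246.0 z= 24 [484.   72.9  24. ] depth [484.   72.9  23.9]
cruc 210 315.0 243.6 z= 32 [487.6 -91.2  32. ] depth [489.8 -93.6   3.6]
weight 59 283.4 208.8 z= 38 [583.  -7.  38.] depth [582.9  -7.   38.7]
w1 96 360.9 230.5 z= 63 [ 518.1 -211.6   63. ] depth [ 518.1 -211.5   63.4]
w2 93 385.0 210.9 z= 63 [ 569.9 -278.9   63. ] depth [ 570.1 -279.3   61.6]
rack 1914 369.7 222.0 z= 26 [ 545.1 -244.2   26. ] depth [ 545.1 -244.1   26.4]
```

View pics/crop.png

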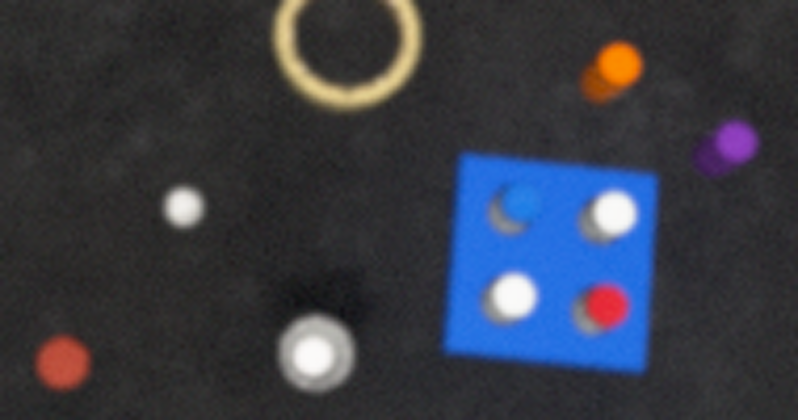

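In the crop, red is the lower-right rack vial at about (605,306). Its position (511,-271) fits the square made by the two white caps and the 60 mm pitch. Now I'll go above it with the fingers shut.

>>> apply_moves:
  moves:
    - [10,-7,0,0,0,0]
    - [30,-20,0,0,0,0]
    - [60,-40,0,0,0,0]
    - [95,-64,0,0,0,0]
    - [132,-89,0,0,0,0]
    - [170,-115,0,0,0,0]
    - [208,-140,0,0,0,0]
    - [246,-166,0,0,0,0]
    - [284,-191,0,0,0,0]
    - [322,-217,0,0,0,0]
    - [360,-243,0,0,0,0]
    - [393,-265,0,0,0,0]
    - [417,-281,0,0,0,0]
    - [430,-290,0,0,0,0]
    - [435,-293,0,0,0,0]
    - [435,-293,0,0,0,0]
    - [435,-293,0,0,0,0]
  hand: 0

```text
time_s: 2.2
eef_pos: [509.9, -273.6, 193.0]
eef_rot: [[0.974, 0.227, -0.001], [0.227, -0.974, -0.001], [-0.001, 0.001, -1.0]]
contact_force: [-0.8, -0.7, -0.1]
grip_width: 0.007
grip_force: 0.0
```

```bash
python3 - <<'E'
from h import *
s=arm.state();print(s['time_s'],s['eef_pos'],np.round(s['eef_rot'],3),s['grip_width'],np.round(s['joints']))
m=arm.camera_model('wrist')
im,d=arm.read_camera('wrist');cv2.imwrite('pics/w1.png',im[...,::-1])
h=cv2.cvtColor(im,cv2.COLOR_RGB2HSV).astype(int)
H,S,V=h[...,0],h[...,1],h[...,2]
red=(((H<8)|(H>172))&(S>130)&(V>90)).astype(np.uint8)
n,l,st,c=cv2.connectedComponentsWithStats(red)
for i in range(1,n):
    if st[i,4]>100: print(st[i],c[i],np.round(world(m,*c[i],z=63),1),np.round(world(m,*c[i],d[int(c[i][1]),int(c[i][0])]),1))
E
```

```text
2.2 [ 509.88829258 -273.55044564  192.98336974] [[ 0.974  0.227 -0.001]
 [ 0.227 -0.974 -0.001]
 [-0.001  0.001 -1.   ]] 0.0070535477107579484 [ 31.  19. -11. 102.   4.  60. -58.]
[275 177  25  25 467] [287.2012848  189.01927195] [ 512.2 -277.1   63. ] [ 512.3 -277.1   63.1]
```

View pics/w1.png

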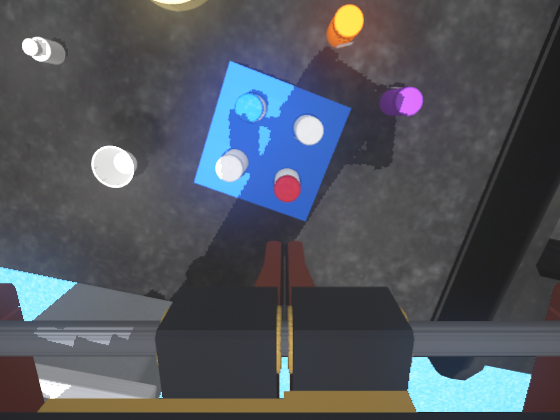

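The wrist picture shows the red cap at (287,188), world (512,-277); the top camera gave -272. The tool is already over it at (510,-274), so I'll descend to 21 mm above the cap and hold.

>>> apply_moves:
  moves:
    - [2,1,8,0,0,0]
    - [2,1,24,0,0,0]
    - [2,1,46,0,0,0]
    - [2,1,68,0,0,0]
    - [2,1,88,0,0,0]
    - [2,1,102,0,0,0]
    - [2,1,108,0,0,0]
    - [2,1,109,0,0,0]
    - [2,1,109,0,0,0]
    - [2,1,109,0,0,0]
    - [2,1,109,0,0,0]
    - [2,1,109,0,0,0]
    - [2,1,109,0,0,0]
    - [2,1,109,0,0,0]
    - [2,1,109,0,0,0]
    - [2,1,109,0,0,0]
    - [2,1,109,0,0,0]
    - [2,1,109,0,0,0]
    - [2,1,109,0,0,0]
    - [2,1,109,0,0,0]

```text
time_s: 4.25
eef_pos: [513.3, -272.4, 84.1]
eef_rot: [[0.973, 0.23, 0.0], [0.23, -0.973, -0.0], [0.0, 0.0, -1.0]]
contact_force: [-0.9, 0.5, -0.0]
grip_width: 0.003
grip_force: 0.0
```

```bash
python3 - <<'E'
from h import *
s=arm.state();print(s['time_s'],s['eef_pos'])
m=arm.camera_model('wrist')
im,d=arm.read_camera('wrist');cv2.imwrite('pics/w2.png',im[...,::-1])
h=cv2.cvtColor(im,cv2.COLOR_RGB2HSV).astype(int)
H,S,V=h[...,0],h[...,1],h[...,2]
red=(((H<8)|(H>172))&(S>130)&(V>90)).astype(np.uint8)
n,l,st,c=cv2.connectedComponentsWithStats(red)
for i in range(1,n):
    if st[i,4]>100: print(st[i],c[i],np.round(world(m,*c[i],z=63),1),np.round(world(m,*c[i],d[int(c[i][1]),int(c[i][0])]),1))
E
```

```text
4.25 [ 513.32490485 -272.39619508   84.06512687]
[270 213  38  35 936] [288.90384615 228.50854701] [ 514.3 -276.3   63. ] [ 514.  -276.4   62.2]
```

View pics/w2.png

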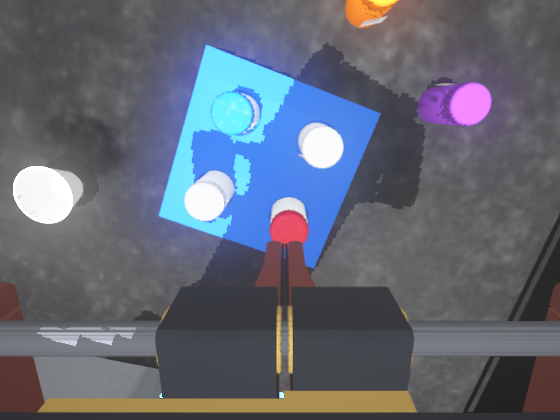

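The tip sits over the red cap at (289,228). I'll hold about another second, then lift.

>>> apply_moves:
  moves:
    - [0,1,0,0,0,0]
    - [0,1,0,0,0,0]
    - [0,1,0,0,0,0]
    - [0,1,0,0,0,0]
    - [0,1,0,0,0,0]
    - [0,1,0,0,0,0]
    - [0,1,0,0,0,0]
    - [0,1,0,0,0,0]
    - [0,1,0,0,0,0]
    - [0,1,0,0,0,0]
    - [0,1,0,0,0,0]
    - [0,1,-8,0,0,0]
    - [0,1,-24,0,0,0]
    - [0,1,-46,0,0,0]
    - [0,1,-70,0,0,0]
    - [0,1,-92,0,0,0]
    - [0,1,-106,0,0,0]
    - [0,1,-110,0,0,0]

```text
time_s: 6.1
eef_pos: [514.5, -273.8, 196.1]
eef_rot: [[0.973, 0.23, 0.003], [0.23, -0.973, -0.001], [0.002, 0.002, -1.0]]
contact_force: [0.2, 0.5, -1.1]
grip_width: 0.004
grip_force: 0.0
```

>>> apply_moves:
  moves:
    - [1,-8,0,0,0,0]
    - [2,-25,0,0,0,0]
    - [5,-52,0,0,0,0]
    - [8,-84,0,0,0,0]
    - [11,-117,0,0,0,0]
    - [14,-148,0,0,0,0]
    - [16,-170,0,0,0,0]
    - [17,-181,0,0,0,0]
    - [17,-184,0,0,0,0]
    - [17,-184,0,0,0,0]
    - [17,-184,0,0,0,0]

```text
time_s: 7.2
eef_pos: [487.7, -91.5, 193.8]
eef_rot: [[0.974, 0.228, -0.0], [0.228, -0.974, -0.0], [-0.0, 0.0, -1.0]]
contact_force: [0.3, -0.0, -0.8]
grip_width: 0.005
grip_force: 0.0
```

```bash
python3 - <<'E'
from h import *
s=arm.state();print(s['time_s'],s['eef_pos'])
m=arm.camera_model('wrist')
im,d=arm.read_camera('wrist');cv2.imwrite('pics/w3.png',im[...,::-1])
for t,z in [('crucible',32),('stopper',24),('weight',38)]:
    for b in arm.boxes_of('wrist',t)[:3]:
        e=b['extent'];print(t,b['confidence'],np.round(e),np.round(world(m,(e[0]+e[2])/2,(e[1]+e[3])/2,z=z),1))
E
```

```text
7.2 [487.7305726  -91.50237842 193.81291512]
crucible 0.7 [265. 164. 305. 204.] [487.6 -93.9  32. ]
stopper 0.6 [121. 136. 156. 165.] [486.   66.6  24. ]
```

View pics/w3.png

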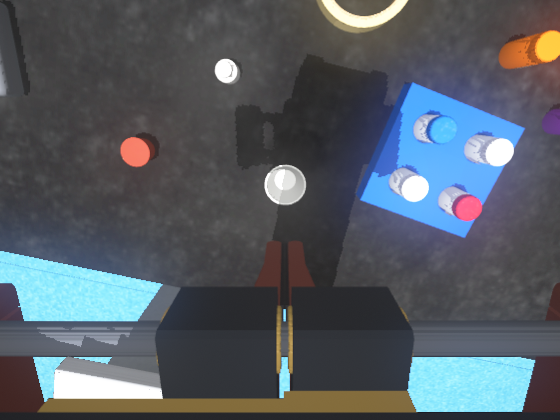

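The crucible is at (285,184), world (488,-93), directly under the tool, and the vials are undisturbed. I'll descend to 22 mm above the rim, hold for just over 2 s, and lift.

>>> apply_moves:
  moves:
    - [0,1,8,0,0,0]
    - [0,1,26,0,0,0]
    - [0,1,52,0,0,0]
    - [0,1,80,0,0,0]
    - [0,1,107,0,0,0]
    - [0,1,128,0,0,0]
    - [0,1,137,0,0,0]
    - [0,1,140,0,0,0]
    - [0,1,140,0,0,0]
    - [0,1,140,0,0,0]
    - [0,1,140,0,0,0]
    - [0,1,140,0,0,0]
    - [0,1,140,0,0,0]
    - [0,1,140,0,0,0]
    - [0,1,140,0,0,0]
    - [0,1,140,0,0,0]
    - [0,1,140,0,0,0]
    - [0,1,140,0,0,0]
    - [0,1,140,0,0,0]
    - [0,1,140,0,0,0]

```text
time_s: 9.4
eef_pos: [488.0, -91.4, 54.0]
eef_rot: [[0.973, 0.23, -0.0], [0.23, -0.973, -0.0], [-0.0, -0.0, -1.0]]
contact_force: [-0.7, -0.2, 0.8]
grip_width: 0.005
grip_force: 0.0
```

>>> apply_moves:
  moves:
    - [0,0,0,0,0,0]
    - [0,0,0,0,0,0]
    - [0,0,0,0,0,0]
    - [0,0,0,0,0,0]
    - [0,0,0,0,0,0]
    - [0,0,0,0,0,0]
    - [0,0,0,0,0,0]
    - [0,0,0,0,0,0]
    - [0,0,0,0,0,0]
    - [0,0,0,0,0,0]
    - [0,0,0,0,0,0]
    - [0,0,-8,0,0,0]
    - [0,0,-26,0,0,0]
    - [0,0,-52,0,0,0]
    - [0,0,-80,0,0,0]
    - [0,0,-107,0,0,0]
    - [0,0,-128,0,0,0]
    - [0,0,-137,0,0,0]
    - [0,0,-140,0,0,0]

```text
time_s: 11.3
eef_pos: [488.5, -91.4, 195.1]
eef_rot: [[0.973, 0.23, 0.002], [0.23, -0.973, -0.0], [0.002, 0.001, -1.0]]
contact_force: [-0.4, -0.1, -0.7]
grip_width: 0.007
grip_force: 0.0
```

>>> apply_moves:
  moves:
    - [3,-9,0,0,0,0]
    - [9,-27,0,0,0,0]
    - [19,-56,0,0,0,0]
    - [31,-92,0,0,0,0]
    - [44,-130,0,0,0,0]
    - [57,-168,0,0,0,0]
    - [70,-206,0,0,0,0]
    - [83,-244,0,0,0,0]
    - [96,-282,0,0,0,0]
    - [108,-318,0,0,0,0]
    - [119,-350,0,0,0,0]
    - [127,-374,0,0,0,0]
    - [133,-390,0,0,0,0]
    - [135,-396,0,0,0,0]
    - [135,-397,0,0,0,0]
    - [135,-397,0,0,0,0]

```text
time_s: 12.9
eef_pos: [528.4, 324.7, 193.7]
eef_rot: [[0.974, 0.229, -0.0], [0.229, -0.974, -0.001], [-0.001, 0.001, -1.0]]
contact_force: [0.4, 0.2, 0.0]
grip_width: 0.005
grip_force: 0.0
```

```bash
python3 - <<'E'
from h import *
s=arm.state();print(s['time_s'],s['eef_pos'])
m=arm.camera_model('wrist')
im,d=arm.read_camera('wrist');cv2.imwrite('pics/w4.png',im[...,::-1])
h=cv2.cvtColor(im,cv2.COLOR_RGB2HSV).astype(int)
H,S,V=h[...,0],h[...,1],h[...,2]
for k in [((H<8)|(H>172))&(S>130)&(V>90),(H>45)&(H<85)&(S>100)]:
  n,l,st,c=cv2.connectedComponentsWithStats(k.astype(np.uint8))
  for i in range(1,n):
    if st[i,4]>150:
        dd=d[int(c[i][1]),int(c[i][0])];print(st[i],c[i],np.round(world(m,*c[i],dd),1))
E
```

```text
12.9 [528.35009462 324.69006917 193.65608338]
[350 173  27  29 558] [363.59856631 186.18100358] [548.9 246.1  53.9]
[465 250  33  28 685] [480.67007299 263.39562044] [485.8  74.9  23. ]
[267 176  31  26 496] [280.66129032 190.41129032] [525.8 326.6  54.8]
```

View pics/w4.png

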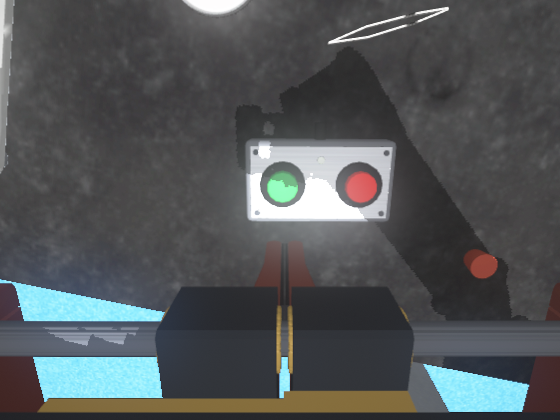

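The green button is at (282,185), world about (527,326,55), with red well to the right at (362,186). I'll descend to just above green, then press slowly.

>>> apply_moves:
  moves:
    - [0,-1,8,0,0,0]
    - [0,-1,26,0,0,0]
    - [0,-1,52,0,0,0]
    - [0,-1,80,0,0,0]
    - [0,-1,105,0,0,0]
    - [0,-1,122,0,0,0]
    - [0,-1,131,0,0,0]
    - [0,-1,133,0,0,0]
    - [0,-1,135,0,0,0]
    - [0,-1,137,0,0,0]
    - [0,-1,139,0,0,0]
    - [0,-1,140,0,0,0]
    - [0,-1,140,0,0,0]
    - [0,-1,140,0,0,0]

```text
time_s: 14.35
eef_pos: [528.1, 327.1, 54.2]
eef_rot: [[0.973, 0.23, 0.0], [0.23, -0.973, 0.0], [0.0, -0.0, -1.0]]
contact_force: [0.3, 0.3, 0.3]
grip_width: 0.008
grip_force: 0.0
```

>>> apply_moves:
  moves:
    - [0,0,1,0,0,0]
    - [0,0,2,0,0,0]
    - [0,0,3,0,0,0]
    - [0,0,4,0,0,0]
    - [0,0,4,0,0,0]

```text
time_s: 14.85
eef_pos: [527.9, 326.9, 49.8]
eef_rot: [[0.973, 0.23, -0.0], [0.23, -0.973, -0.0], [-0.0, 0.0, -1.0]]
contact_force: [0.4, 0.0, -0.3]
grip_width: 0.007
grip_force: 0.0
```

>>> apply_moves:
  moves:
    - [0,0,1,0,0,0]
    - [0,0,2,0,0,0]
    - [0,0,3,0,0,0]
    - [0,0,3,0,0,0]

```text
time_s: 15.25
eef_pos: [527.9, 326.9, 46.9]
eef_rot: [[0.973, 0.23, -0.0], [0.23, -0.973, -0.0], [-0.0, 0.0, -1.0]]
contact_force: [-0.0, 0.2, -0.2]
grip_width: 0.005
grip_force: 0.0
```

Still no contact at 47, below the estimated top, so I'll check from the side and wrist.

```bash
python3 - <<'E'
from h import *
s=arm.state();print(s['eef_pos'],s['contact_force'])
im,d=arm.read_camera('side');m=arm.camera_model('side')
b=arm.boxes_of('side','call_box');print(b[:2])
wi,wd=arm.read_camera('wrist');mw=arm.camera_model('wrist')
e=np.array(b[0]['extent']).astype(int) if b else [200,150,360,300]
c=im[max(0,e[1]-70):e[3]+20,max(0,e[0]-30):e[2]+30,::-1]
f=min(400/c.shape[1],420/c.shape[0]);c=cv2.resize(c,None,fx=f,fy=f,interpolation=cv2.INTER_CUBIC)
w=cv2.resize(wi[130:330,190:390,::-1],(390,390),interpolation=cv2.INTER_CUBIC)
o=np.zeros((430,800,3),np.uint8);o[:c.shape[0],:c.shape[1]]=c;o[:390,405:795]=w
cv2.imwrite('pics/s1.png',o)
h=cv2.cvtColor(wi,cv2.COLOR_RGB2HSV).astype(int)
g=(h[...,0]>45)&(h[...,0]<85)&(h[...,1]>100)
v,u=np.nonzero(g)
P=np.array([world(mw,a,bb,wd[bb,a]) for a,bb in zip(u,v)]);print(len(P),np.round(np.percentile(P,[5,25,50,75,95],axis=0),1))
E
```

```text
[527.94564522 326.91899813  46.87215967] [-0.03558939  0.19139081 -0.16159832]
[{'extent': [221.7, 173.3, 268.4, 204.0], 'confidence': 0.9}]
1081 [[526.6 313.8  52.6]
 [532.9 321.6  54.2]
 [536.3 328.1  54.8]
 [540.3 334.3  55.2]
 [543.9 339.3  55.9]]
```

View pics/s1.png

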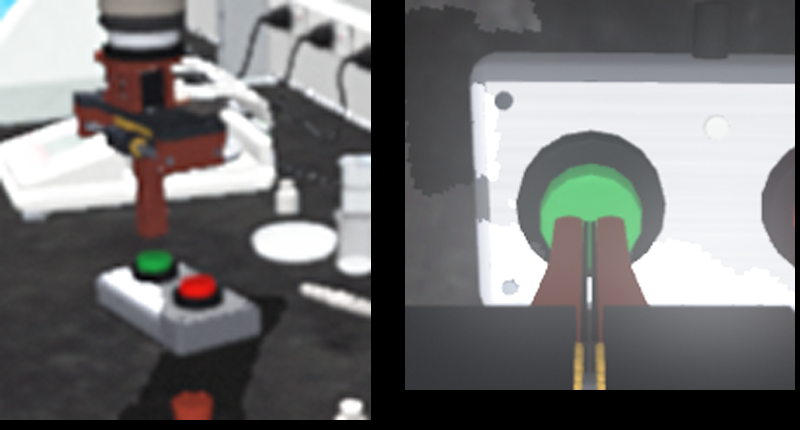

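The side view (left) shows the fingertips at about (152,233) still clear above the green button at (155,262). In the wrist view the button's depth is still 55. I'll measure the fingertips' real height.

```bash
python3 - <<'E'
from h import *
s=arm.state();print(s['eef_pos'])
for cam in ['side','wrist']:
    m=arm.camera_model(cam);im,d=arm.read_camera(cam)
    h=cv2.cvtColor(im,cv2.COLOR_RGB2HSV).astype(int);H,S,V=h[...,0],h[...,1],h[...,2]
    v,u=np.nonzero(d>0)
    P=np.array([world(m,a,b,d[b,a]) for a,b in zip(u,v)])
    c=im[v,u]
    near=np.hypot(P[:,0]-528,P[:,1]-327)<28
    hs=h[v,u]
    green=near&(hs[:,0]>45)&(hs[:,0]<85)&(hs[:,1]>100)
    redd=near&((hs[:,0]<12)|(hs[:,0]>168))&(hs[:,1]>80)&(P[:,2]<150)
    for n,k in [('green',green),('finger',redd)]:
        if k.sum(): print(cam,n,k.sum(),np.round(np.percentile(P[k],[2,10,50,90],axis=0),1).tolist())
    if cam=='side':
        # rows of the lowest finger pixels
        vv=v[redd];i=np.argsort(-vv)[:12];print(np.c_[u[redd][i],vv[i],np.round(P[redd][i])].tolist())
        print(np.round(m['pose'],2).tolist())
        for z in ([528,327,47],[528,327,55],[528,327,70]):
            K=np.array([[m['fx'],0,m['cx']],[0,m['fy'],m['cy']],[0,0,1]]);q=np.linalg.inv(m['pose'])@np.r_[z,1]
            print(z,cv2.projectPoints(np.array([[q[0],-q[1],-q[2]]]),np.zeros(3),np.zeros(3),K,np.array(m['dist']))[0].ravel())
        v2,u2=np.nonzero((H>45)&(H<85)&(S>100)&(np.abs(np.arange(560)[None]-240)<30)&(np.arange(420)[:,None]<215)&(np.arange(420)[:,None]>150));print('greenpx',u2.mean(),v2.mean(),v2.min(),v2.max())
E
```

```text
[528.0580094  327.05760301  47.08206821]
side green 64 [[510.9, 304.5, 43.9], [513.8, 309.2, 44.6], [525.4, 315.9, 50.7], [537.7, 330.8, 55.2]]
side finger 160 [[516.2, 308.5, 77.9], [517.3, 311.0, 84.1], [524.1, 317.0, 111.0], [535.2, 326.7, 141.7]]
[[232.0, 170.0, 518.0, 323.0, 78.0], [234.0, 170.0, 524.0, 319.0, 78.0], [235.0, 170.0, 528.0, 319.0, 78.0], [237.0, 170.0, 535.0, 321.0, 77.0], [231.0, 170.0, 517.0, 332.0, 75.0], [233.0, 170.0, 520.0, 316.0, 80.0], [236.0, 170.0, 531.0, 319.0, 77.0], [231.0, 169.0, 517.0, 328.0, 80.0], [232.0, 169.0, 518.0, 320.0, 82.0], [234.0, 169.0, 523.0, 313.0, 84.0], [235.0, 169.0, 527.0, 317.0, 82.0], [237.0, 169.0, 534.0, 318.0, 81.0]]
[[0.92, 0.16, -0.35, 201.53], [-0.39, 0.38, -0.84, -843.08], [0.0, 0.91, 0.41, 488.3], [0.0, 0.0, 0.0, 1.0]]
[528, 327, 47] [234.89988019 178.10042   ]
[528, 327, 55] [234.78914083 175.83480753]
[528, 327, 70] [234.57993949 171.55485785]
greenpx 234.86567164179104 178.07462686567163 175 181
wrist green 1074 [[523.7, 312.7, 50.7], [529.5, 315.7, 53.4], [536.3, 328.1, 54.7], [542.9, 338.0, 55.6]]
```

```bash
python3 - <<'E'
from h import *
s=arm.state();m=arm.camera_model('wrist');im,d=arm.read_camera('wrist')
K=np.array([[m['fx'],0,m['cx']],[0,m['fy'],m['cy']],[0,0,1]])
for z in (47,60,72,80):
    q=np.linalg.inv(m['pose'])@np.r_[s['eef_pos'][:2],z,1]
    print(z,cv2.projectPoints(np.array([[q[0],-q[1],-q[2]]]),np.zeros(3),np.zeros(3),K,np.array(m['dist']))[0].ravel())
for u in (276,295):
    for v in (238,241,243,245,248,255,265,275): print(u,v,im[v,u],d[v,u],np.round(world(m,u,v,d[v,u]),1))
print(np.round(m['pose'],2).tolist(), s['joints'])
im,d=arm.read_camera('side');m=arm.camera_model('side')
for v in range(164,184): print(v,im[v,234],np.round(world(m,234,v,d[v,234])),d[v,234])
E
```

```text
47 [282.89825883 240.25707676]
60 [282.84623231 248.76040304]
72 [282.79186952 257.64620799]
80 [282.75163272 264.22348638]
276 238 [112 206 135] 197.94794 [531.2 331.9  53.8]
276 241 [131 134 114] 172.6132 [539.  333.1  77.9]
276 243 [135 113 110] 170.48608 [538.8 333.1  80.2]
276 245 [136 114 110] 167.49097 [539.  333.   83.2]
276 248 [136 114 111] 164.00212 [539.  332.9  86.9]
276 255 [138 114 111] 157.57663 [538.5 332.7  93.7]
276 265 [137 113 110] 146.21298 [539.1 332.5 105.4]
276 275 [135 109 107] 137.08496 [539.3 332.4 114.9]
295 238 [113 207 137] 196.16032 [534.4 321.2  55.5]
295 241 [133 126 114] 173.82181 [540.8 323.5  76.8]
295 243 [137 114 111] 170.00359 [541.2 323.8  80.6]
295 245 [138 116 113] 166.60492 [541.5 323.9  84.1]
295 248 [139 117 114] 164.07132 [541.1 323.9  86.8]
295 255 [140 118 115] 156.34059 [541.  324.2  94.9]
295 265 [140 118 115] 147.22609 [540.6 324.4 104.5]
295 275 [139 115 112] 137.82005 [540.7 324.7 114.2]
[[0.23, 0.93, 0.27, 603.33], [-0.97, 0.22, 0.07, 344.23], [0.0, -0.28, 0.96, 238.71], [0.0, 0.0, 0.0, 1.0]] [ -19.70764218   33.87595263  -24.181
[... 236 characters left out ...]
55.3071
168 [107  51  42] [524. 316.  86.] 1252.1326
169 [110  52  44] [524. 317.  82.] 1255.0778
170 [106  52  45] [523. 316.  79.] 1255.3608
171 [77 50 49] [581. 526.   2.] 1483.416
172 [56 51 53] [579. 520.  -1.] 1479.0583
173 [51 48 52] [575. 506.   0.] 1465.8219
174 [49 56 52] [574. 502.  -2.] 1463.1105
175 [40 90 52] [527. 334.  56.] 1281.8197
176 [ 29 118  52] [524. 322.  57.] 1269.2004
177 [ 27 134  56] [523. 318.  55.] 1266.8307
178 [ 32 157  65] [521. 314.  53.] 1263.4628
179 [ 27 163  66] [521. 312.  50.] 1263.226
180 [ 28 141  59] [521. 315.  45.] 1267.6859
181 [27 83 40] [519. 308.  45.] 1261.2666
182 [23 28 25] [518. 303.  43.] 1257.637
183 [18 15 19] [519. 308.  38.] 1264.1129
```

Both cameras put the real fingertips at z ≈ 76 while the reported TCP says 47. With no contact and the button unpressed, the tips must end about 29 mm above the stated TCP. That means I pointed about 5 cm above the cap and the crucible, which is too high. Green hasn't been pressed yet, so I'll lift and repeat both pointings at the right height, in order.

>>> apply_moves:
  moves:
    - [0,0,-8,0,0,0]
    - [0,0,-26,0,0,0]
    - [0,0,-52,0,0,0]
    - [0,0,-82,0,0,0]
    - [0,0,-110,0,0,0]
    - [0,0,-132,0,0,0]
    - [0,0,-143,0,0,0]
    - [0,0,-146,0,0,0]

```text
time_s: 16.4
eef_pos: [528.5, 327.5, 194.6]
eef_rot: [[0.973, 0.23, 0.002], [0.23, -0.973, 0.001], [0.002, -0.001, -1.0]]
contact_force: [-0.0, 0.3, -0.9]
grip_width: 0.007
grip_force: 0.0
```

>>> apply_moves:
  moves:
    - [-3,10,0,0,0,0]
    - [-8,30,0,0,0,0]
    - [-16,61,0,0,0,0]
    - [-26,99,0,0,0,0]
    - [-36,138,0,0,0,0]
    - [-47,178,0,0,0,0]
    - [-57,218,0,0,0,0]
    - [-68,258,0,0,0,0]
    - [-78,298,0,0,0,0]
    - [-89,338,0,0,0,0]
    - [-99,378,0,0,0,0]
    - [-110,418,0,0,0,0]
    - [-120,458,0,0,0,0]
    - [-131,498,0,0,0,0]
    - [-140,534,0,0,0,0]
    - [-147,560,0,0,0,0]
    - [-151,575,0,0,0,0]
    - [-153,581,0,0,0,0]
    - [-153,581,0,0,0,0]
    - [-153,581,0,0,0,0]

```text
time_s: 18.4
eef_pos: [512.8, -271.8, 192.8]
eef_rot: [[0.973, 0.232, -0.0], [0.232, -0.973, 0.001], [-0.0, -0.001, -1.0]]
contact_force: [-0.4, -0.3, -0.0]
grip_width: 0.005
grip_force: 0.0
```

>>> apply_moves:
  moves:
    - [0,2,8,0,0,0]
    - [0,2,26,0,0,0]
    - [0,2,52,0,0,0]
    - [0,2,80,0,0,0]
    - [0,2,104,0,0,0]
    - [0,2,122,0,0,0]
    - [0,2,132,0,0,0]
    - [0,2,136,0,0,0]
    - [0,2,136,0,0,0]
    - [0,2,136,0,0,0]
    - [0,2,136,0,0,0]

```text
time_s: 19.5
eef_pos: [513.7, -275.8, 58.0]
eef_rot: [[0.973, 0.23, 0.002], [0.23, -0.973, -0.001], [0.001, 0.001, -1.0]]
contact_force: [-0.4, 0.2, 0.3]
grip_width: 0.006
grip_force: 0.0
```

```bash
python3 - <<'E'
from h import *
s=arm.state();print(s['time_s'],s['eef_pos'])
m=arm.camera_model('side');im,d=arm.read_camera('side')
K=np.array([[m['fx'],0,m['cx']],[0,m['fy'],m['cy']],[0,0,1]])
q=np.linalg.inv(m['pose'])@np.r_[512,-274,63,1]
u,v=map(int,cv2.projectPoints(np.array([[q[0],-q[1],-q[2]]]),np.zeros(3),np.zeros(3),K,np.array(m['dist']))[0].ravel());print(u,v)
for r in range(v-16,v+6): print(r,im[r,u],np.round(world(m,u,r,d[r,u])))
a=cv2.resize(im[v-60:v+40,u-70:u+70,::-1],(420,300),interpolation=cv2.INTER_CUBIC)
wi,wd=arm.read_camera('wrist');mw=arm.camera_model('wrist')
w=cv2.resize(wi[130:330,190:390,::-1],(300,300),interpolation=cv2.INTER_CUBIC)
cv2.imwrite('pics/s2.png',np.hstack([a,w]))
E
```

```text
19.5 [ 513.73011346 -275.84376485   58.03502267]
313 267
251 [103  48  43] [ 504. -284.  109.]
252 [104  50  44] [ 504. -285.  108.]
253 [105  50  43] [ 504. -284.  105.]
254 [105  49  44] [ 504. -285.  103.]
255 [106  50  44] [ 504. -285.  101.]
256 [106  51  45] [ 505. -283.   97.]
257 [106  49  41] [ 504. -285.   96.]
258 [105  48  35] [ 505. -284.   94.]
259 [107  46  32] [ 504. -286.   93.]
260 [101  48  51] [ 504. -286.   90.]
261 [ 74  57 101] [ 504. -285.   88.]
262 [ 37  66 146] [ 550. -203.   26.]
263 [ 19  70 164] [ 548. -205.   25.]
264 [ 16  69 165] [ 545. -211.   26.]
265 [ 67  64 148] [ 542. -217.   28.]
266 [146  44  91] [ 515. -267.   63.]
267 [171  29  39] [ 513. -271.   63.]
268 [172  26  29] [ 512. -273.   62.]
269 [173  33  36] [ 510. -277.   63.]
270 [171  31  37] [ 508. -281.   64.]
271 [172  31  36] [ 506. -284.   64.]
272 [188  29  35] [ 504. -288.   64.]
```

View pics/s2.png

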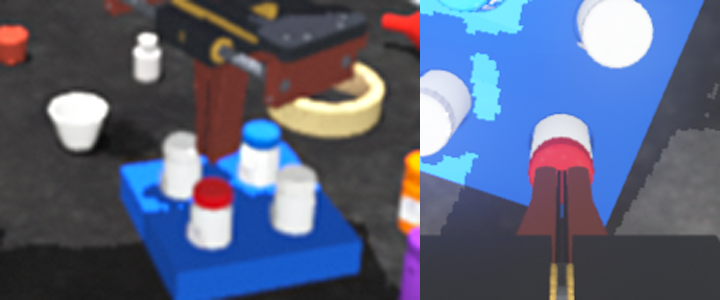

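The side view shows the fingertips at z ≈ 87, directly above the red cap top (63), with nothing touched. I'll lower 3 mm, hold for about two seconds and lift.

>>> apply_moves:
  moves:
    - [0,0,2,0,0,0]
    - [0,0,3,0,0,0]
    - [0,0,3,0,0,0]
    - [0,0,3,0,0,0]
    - [0,0,3,0,0,0]
    - [0,0,3,0,0,0]
    - [0,0,3,0,0,0]
    - [0,0,3,0,0,0]
    - [0,0,3,0,0,0]
    - [0,0,3,0,0,0]
    - [0,0,3,0,0,0]
    - [0,0,3,0,0,0]
    - [0,0,3,0,0,0]
    - [0,0,3,0,0,0]
    - [0,0,3,0,0,0]
    - [0,0,3,0,0,0]
    - [0,0,3,0,0,0]
    - [0,0,3,0,0,0]
    - [0,0,3,0,0,0]
    - [0,0,3,0,0,0]

```text
time_s: 21.6
eef_pos: [513.0, -275.6, 54.1]
eef_rot: [[0.973, 0.23, 0.0], [0.23, -0.973, -0.0], [-0.0, 0.0, -1.0]]
contact_force: [-0.7, 0.3, 0.2]
grip_width: 0.007
grip_force: 0.0
```

>>> apply_moves:
  moves:
    - [0,0,0,0,0,0]
    - [0,0,0,0,0,0]
    - [0,0,-8,0,0,0]
    - [0,0,-26,0,0,0]
    - [0,0,-52,0,0,0]
    - [0,0,-82,0,0,0]
    - [0,0,-108,0,0,0]
    - [0,0,-128,0,0,0]
    - [0,0,-136,0,0,0]
    - [0,0,-138,0,0,0]

```text
time_s: 22.6
eef_pos: [513.5, -275.8, 193.2]
eef_rot: [[0.973, 0.23, 0.002], [0.23, -0.973, -0.001], [0.001, 0.001, -1.0]]
contact_force: [0.4, -0.2, -1.0]
grip_width: 0.008
grip_force: 0.0
```

>>> apply_moves:
  moves:
    - [1,-8,0,0,0,0]
    - [2,-25,0,0,0,0]
    - [5,-52,0,0,0,0]
    - [8,-84,0,0,0,0]
    - [11,-117,0,0,0,0]
    - [14,-148,0,0,0,0]
    - [16,-170,0,0,0,0]
    - [17,-181,0,0,0,0]
    - [17,-184,0,0,0,0]
    - [17,-184,0,0,0,0]

```text
time_s: 23.6
eef_pos: [487.0, -92.7, 191.7]
eef_rot: [[0.973, 0.23, -0.001], [0.23, -0.973, -0.0], [-0.001, 0.0, -1.0]]
contact_force: [0.1, -0.3, -0.1]
grip_width: 0.007
grip_force: 0.0
```

>>> apply_moves:
  moves:
    - [0,0,8,0,0,0]
    - [0,0,26,0,0,0]
    - [0,0,54,0,0,0]
    - [0,0,86,0,0,0]
    - [0,0,117,0,0,0]
    - [0,0,143,0,0,0]
    - [0,0,159,0,0,0]
    - [0,0,165,0,0,0]
    - [0,0,167,0,0,0]
    - [0,0,167,0,0,0]
    - [0,0,167,0,0,0]
    - [0,0,167,0,0,0]
    - [0,0,167,0,0,0]
    - [0,0,167,0,0,0]
    - [0,0,167,0,0,0]
    - [0,0,167,0,0,0]
    - [0,0,167,0,0,0]
    - [0,0,167,0,0,0]
    - [0,0,167,0,0,0]
    - [0,0,167,0,0,0]

```text
time_s: 25.6
eef_pos: [487.3, -92.5, 25.0]
eef_rot: [[0.973, 0.23, -0.0], [0.23, -0.973, 0.0], [-0.0, -0.0, -1.0]]
contact_force: [0.8, 0.0, 0.1]
grip_width: 0.008
grip_force: 0.0
```

>>> apply_moves:
  moves:
    - [0,0,0,0,0,0]
    - [0,0,0,0,0,0]
    - [0,0,0,0,0,0]
    - [0,0,0,0,0,0]
    - [0,0,0,0,0,0]
    - [0,0,0,0,0,0]
    - [0,0,0,0,0,0]
    - [0,0,0,0,0,0]
    - [0,0,0,0,0,0]
    - [0,0,0,0,0,0]
    - [0,0,0,0,0,0]
    - [0,0,-8,0,0,0]
    - [0,0,-26,0,0,0]
    - [0,0,-54,0,0,0]
    - [0,0,-86,0,0,0]
    - [0,0,-117,0,0,0]
    - [0,0,-143,0,0,0]
    - [0,0,-159,0,0,0]
    - [0,0,-165,0,0,0]
    - [0,0,-167,0,0,0]

```text
time_s: 27.6
eef_pos: [487.5, -92.6, 192.7]
eef_rot: [[0.973, 0.23, 0.001], [0.23, -0.973, -0.0], [0.001, 0.001, -1.0]]
contact_force: [-0.6, 0.2, -1.0]
grip_width: 0.002
grip_force: 0.0
```

>>> apply_moves:
  moves:
    - [3,-9,0,0,0,0]
    - [9,-27,0,0,0,0]
    - [19,-56,0,0,0,0]
    - [31,-92,0,0,0,0]
    - [44,-130,0,0,0,0]
    - [57,-168,0,0,0,0]
    - [70,-206,0,0,0,0]
    - [83,-244,0,0,0,0]
    - [96,-282,0,0,0,0]
    - [108,-318,0,0,0,0]
    - [119,-350,0,0,0,0]
    - [127,-374,0,0,0,0]
    - [133,-390,0,0,0,0]
    - [135,-397,0,0,0,0]
    - [135,-398,0,0,0,0]
    - [135,-398,0,0,0,0]

```text
time_s: 29.2
eef_pos: [527.4, 324.5, 191.7]
eef_rot: [[0.974, 0.229, -0.0], [0.229, -0.974, -0.001], [-0.001, 0.001, -1.0]]
contact_force: [-0.0, -0.6, 0.1]
grip_width: 0.005
grip_force: 0.0
```

>>> apply_moves:
  moves:
    - [0,-1,8,0,0,0]
    - [0,-1,26,0,0,0]
    - [0,-1,54,0,0,0]
    - [0,-1,86,0,0,0]
    - [0,-1,117,0,0,0]
    - [0,-1,141,0,0,0]
    - [0,-1,155,0,0,0]
    - [0,-1,160,0,0,0]
    - [0,-1,162,0,0,0]
    - [0,-1,164,0,0,0]
    - [0,-1,165,0,0,0]
    - [0,-1,166,0,0,0]
    - [0,-1,167,0,0,0]
    - [0,-1,167,0,0,0]

```text
time_s: 30.6
eef_pos: [527.4, 327.1, 25.5]
eef_rot: [[0.973, 0.23, 0.001], [0.23, -0.973, 0.0], [0.001, -0.0, -1.0]]
contact_force: [-0.2, -0.1, 1.9]
grip_width: 0.007
grip_force: 0.8
```

>>> apply_moves:
  moves:
    - [0,0,1,0,0,0]
    - [0,0,2,0,0,0]
    - [0,0,3,0,0,0]
    - [0,0,3,0,0,0]

```text
time_s: 31.0
eef_pos: [527.4, 327.1, 22.2]
eef_rot: [[0.973, 0.23, 0.001], [0.23, -0.973, 0.001], [0.001, -0.0, -1.0]]
contact_force: [1.4, -0.3, 4.0]
grip_width: 0.006
grip_force: 1.7
```

Contact came as predicted, with 4 N so far. I'll go on to the stop.

>>> apply_moves:
  moves:
    - [0,0,1,0,0,0]
    - [0,0,2,0,0,0]
    - [0,0,3,0,0,0]
    - [0,0,3,0,0,0]

```text
time_s: 31.4
eef_pos: [527.4, 327.0, 19.7]
eef_rot: [[0.973, 0.23, 0.001], [0.23, -0.973, 0.0], [0.001, -0.0, -1.0]]
contact_force: [-1.0, -0.7, 9.7]
grip_width: 0.005
grip_force: 4.4
```

9.7 N is more than the spring's 5 N, so the button is on its stop. One more millimetre to be sure, then lift clear.

>>> apply_moves:
  moves:
    - [0,0,1,0,0,0]
    - [0,0,1,0,0,0]
    - [0,0,1,0,0,0]

```text
time_s: 31.7
eef_pos: [527.4, 327.1, 19.6]
eef_rot: [[0.973, 0.23, 0.001], [0.23, -0.973, 0.0], [0.001, 0.0, -1.0]]
contact_force: [-2.7, -3.1, 14.9]
grip_width: 0.005
grip_force: 7.8
```

>>> apply_moves:
  moves:
    - [0,0,-5,0,0,0]
    - [0,0,-16,0,0,0]
    - [0,0,-36,0,0,0]
    - [0,0,-62,0,0,0]
    - [0,0,-90,0,0,0]
    - [0,0,-118,0,0,0]
    - [0,0,-142,0,0,0]
    - [0,0,-156,0,0,0]
    - [0,0,-162,0,0,0]
    - [0,0,-162,0,0,0]
    - [0,0,-162,0,0,0]
    - [0,0,-162,0,0,0]

```text
time_s: 32.9
eef_pos: [526.3, 326.2, 178.6]
eef_rot: [[0.973, 0.23, -0.002], [0.23, -0.973, -0.001], [-0.002, 0.001, -1.0]]
contact_force: [0.1, -0.3, -0.2]
grip_width: 0.007
grip_force: 0.0
```

```bash
python3 - <<'E'
from h import *
s=arm.state();print(s['time_s'],s['eef_pos'],s['contact_force'])
m=arm.camera_model('top');im,d=arm.read_camera('top')
cv2.imwrite('pics/end.png',cv2.resize(im[150:270,140:430,::-1],None,fx=2.7,fy=2.7))
E
```

```text
32.9 [526.34706    326.18952725 178.57764513] [ 0.09893767 -0.26020764 -0.1940703 ]
```

View pics/end.png

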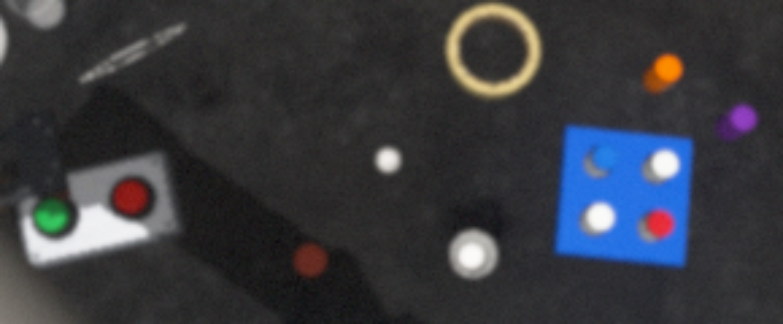

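The vials, crucible (472,255), stopper (310,260) and weight (388,160) all stand where they did. The button was pressed to its hard stop (14.9 N, no further travel), and the arm is clear.

```bash
python3 -c "
from workcell import arm
print(arm.close_job())"
```

```text
the job is handed in; nothing more can be done
None
```

Job handed in at about 33 s: I pointed at the red-capped vial and then the crucible for about 2 s each, and pressed green to its stop; a first pass was too high (about 5 cm, because the fingertips end about 29 mm above the reported TCP), so I repeated both pointings at about 2 cm before pressing, and nothing else was touched or moved.

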